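# Shut the airbrush line in the studio's air box

## Task

Shut off the air line to the airbrush: push the metal cover of the air box all the way aside to its left stop, then push the valve handle that has the round disc on its end fully round to its shut stop. Leave the cover open, do not move the handle without a disc, and leave the tub, brush and jar where they are.

Things in the scene. Friction and masses are not known exactly. Their poses are not given: they have to be found in the camera images.
- box: Grey fixed air box, 270 (x) by 310 (y) by 75 mm high, turned up to 17 degrees. Origin: centre of underside; x away from the robot, y left, z up. Right part (y -145 to -5, |x| under 121 mm) is an open well, floor 10 mm above the table; left part a closed deck 75 mm high. Rails along near and far edges (|x| 127 to 135 mm) rise to 88 mm. Two pipe stubs stick 10 mm out of the right wall, 26 mm up.
- cover (a joint): How far the cover has slid to the left (the box's +y), in m: 0 = covers the well, 0.150 = left stop, well wholly open. It starts between 0 and 0.03. Runs with about 2 N of friction plus light damping, stays where it is left and cannot lift off.
- cover_edge (a point): Middle of the upright right-hand end face of the aluminium cover, a flat slab 246 mm (x) by 150 mm (y) by 20 mm, underside 77 mm and top 97 mm above the table. The face spans 10 mm above and below this point and looks to the box's -y. Axes as the box's. With the cover at 0 the face is flush with the outside of the box's right wall.
- disc_tip (a point): Centre of the round disc (30 mm diameter, 16 mm high, from 50 to 66 mm above the table) at the end of the disc handle, a black bar 14 mm wide and 12 mm high whose pivot lies 55 mm away. Its y axis points from the pivot out along the handle.
- disc_pivot (a point): Vertical pivot axis of the disc handle, 56 mm above the table, the bar's mid-height; axes as the box's. Below it a brass valve body, 32 by 44 mm, top 41 mm above the table, and a pipe along the box's y, top 36 mm. It lies 115 mm to the right (-y) of the box's centre and either 45 mm nearer the robot or 55 mm farther; the plain valve has the other place.
- disc_handle (a joint): Angle of the disc handle in rad: 0 = open, bar points to the box's +y along the pipe; grows counter-clockwise seen from above; 1.571 = shut stop, bar points to the box's -x (towards the robot), across the pipe. Starts between 0 and 0.3. About 0.12 N m of friction (some 2 N at the disc); stays where it is left.
- plain_tip (a point): End of the other, plain black handle: same bar, 55 mm from pivot to this point, rounded end of 7 mm radius, from 50 to 62 mm above the table, no disc. It points to the box's +y or up to 0.3 rad counter-clockwise from it, and turns as easily. Its y axis points out along the handle.
- tub: White plastic glue tub, loose, 150 mm across and 150 mm high, to the left of the box. Origin: centre of its underside.
- brush: Paint brush, loose, lying on the table to the right of the box.
- jar: Glass jar with steel lid, loose, 64 mm across and 85 mm high, to the far right of the box. Origin: centre of its underside.

How it is judged (in metres and radians):
On the way, in this order (a step that is already met when the one before it is completed fails the run):
1. the cover is pushed aside to its left stop (value of joint cover above 0.14 m), for 0.2 s.
2. the disc handle is pushed to its shut stop (value of joint disc_handle above 1.47 rad), for 0.2 s.
At the end, for the whole second after the job is handed in: The cover stands open within 10 mm of its left stop, the disc handle is within 0.1 rad (about 6 degrees) of its shut stop and at rest, the plain handle's end is within 10 mm and the tub, brush and jar within 20 mm of where they started (value of joint cover above 0.14 m and value of joint disc_handle above 1.47 rad and velocity of joint disc_handle between -0.05 and 0.05 rad/s and distance of plain_tip from where it was at the start of the episode below 0.01 m and distance of each of tub, brush, jar from where it was at the start of the episode below 0.02 m); the robot touches nothing.
It fails at once if the plain handle is moved (its end by more than 10 mm) (distance of plain_tip from where it was at the start of the episode above 0.01 m).
It fails at once if the tub, brush or jar is lifted, carried or knocked (moved by more than 20 mm) (distance of any of tub, brush, jar from where it was at the start of the episode above 0.02 m).
It also fails if it takes over 42 s, if anything falls off the work surface, if the arm or the gripper's body presses on something with over 40 N, if the wrist force passes 120 N, or if a joint passes its speed limit or range.

## Robot

A 6-joint arm with a two-finger parallel gripper is mounted at the origin on the work surface. World frame = base frame: x ahead of the robot, y to its left, z up, the work surface at z = 0. Lengths are in mm, angles in rad, forces in N, time in s.
With the tool pointing down it reaches from about 350 to 975 mm from the base axis. Payload 7.1 kg.
Tool frame: the origin (TCP) lies between the finger pads; the fingertips stand 19 mm ahead of it and the grasp point (between the pads) is the TCP; z points along the fingers, y is the line along which they close (so a half turn about z gives the same grasp; the last joint's range is limited). The gripper opens to 88 mm and grips with 3 to 60 N. Pads are 20 mm wide; open, the fingers measure 115 mm over their backs; the gripper's body (75 mm by 178 mm) begins 61 mm behind the grasp point.
Start: joints at [1.185, 0.423, 1.63, -0, 1.089, -0.019], TCP at [224.112, 583.42, 241.675] pointing down, gripper open.
Joint ranges: [-3, 3], [-0.9, 2.11], [0.09, 2.58], [-1.31, 4.45], [0.11, 2.69], [-2.54, 2.54]. Speed limits (rad/s): [2.39, 2.39, 3.01, 3.14, 3.14, 3.14].

## Interface

Orientations are given as a rotation vector (axis times angle).
In Python, from workcell import ctrl gives the robot as it stands.
- The arm moves only by the tool arm_command, never from a script. Its argument "series" is a list of rows, each an object with "linear": the shift along the tool's x, y, z in m, a list of three; "turn": the turn about the tool's z in rad. A call has 1 to 10 rows; each row shifts and turns the commanded pose from where the row before left it, along the tool's axes as they then stand; what a row does not reach is not made up. A row lasts 1/10 s, in which the tool goes at most 50 mm and 8.59 degrees, less where a joint would pass 70% of its speed; a pose out of reach is approached as far as the arm can. A call with a gripper value outside its range is refused whole. "jaw" is the opening, from -1 (shut) to 1 (fully open), set as the call begins (left out, the last holds). The fingers move at their own pace and stop on an object; the grip force is fixed at half the most. Time passes only in rows, so rows that do not move let the fingers close. It gives the time, the measured TCP pose, the force, the opening and the grip force at its end, in the units of the state.
- ctrl.get_obs(): the state, without advancing time (a new reading comes with each control period).
- ctrl.get_image(name): name is "side" or "top"; returns a dict with "frame" (480x640x3 uint8, blue, green, red), "fx", "fy", "cx", "cy" (pixels), "rvec" (rotation vector, rad) and "tvec" (3), from world to camera coordinates, as OpenCV has them. Camera axes: x right, y down, z forward; pixel columns grow to the right and rows downward; lengths in mm; the calibration is good to about 2 mm. A picture is of the moment at which its call begins. There is no depth.
- ctrl.close_job(): hands the job in; it is judged then, once.
The state is a dict: "t": time; "qpos": joint angles; "qvel": joint speeds; "joint_torque": joint torques, N m; "ee_pos": TCP position; "orientation": TCP orientation; "ft_force": force on the tool from outside, world axes, zero at the start; "moment": the same for the moment, N m; "width": finger opening in mm; "grasp_force": force on a finger pad.
Only numpy, scipy, OpenCV 4.12 (cv2) and the standard library are available. Lean on these libraries where they do the work, as an engineer would, in place of code of your own. Each camera call takes 0.05 s, during which the arm holds its last target. There are 200 camera calls.

## Working session

There is one attempt and no reset: what is moved stays moved. The work goes in short steps, Python scripts to look and compute and a tool call to move; the robot and the scene stay as the last step left them, time stands still between calls to the robot, and variables do not carry over. Pictures are saved under pics/ and viewed, at most 10 in all, crops included, and the job is handed in when it is done.

Besides the shell and the picture viewer there is one more tool, called by a JSON object that holds its "method" and its "body", one argument or row to a line. arm_command: Moves the arm, as the interface text tells. Its arguments: {"type":"object","properties":{"series":{"type":"array"},"jaw":{"type":"number"}},"required":["series"]}

```bash
mkdir -p pics
cat > h.py <<'E'
import numpy as np, cv2
from workcell import ctrl
def grab(n, tag):
    d=ctrl.get_image(n); cv2.imwrite(f'pics/{tag}.png',d['frame']); return d
def ray(d,u,v,z):
    R=cv2.Rodrigues(np.array(d['rvec'],float))[0]; t=np.array(d['tvec'],float).ravel()
    c=-R.T@t; r=R.T@np.array([(u-d['cx'])/d['fx'],(v-d['cy'])/d['fy'],1.])
    return c+r*(z-c[2])/r[2]
def proj(d,P):
    K=np.array([[d['fx'],0,d['cx']],[0,d['fy'],d['cy']],[0,0,1.]])
    return cv2.projectPoints(np.array(P,float).reshape(-1,3),np.array(d['rvec'],float),np.array(d['tvec'],float),K,None)[0].reshape(-1,2)
E
python3 - <<'E'
from h import *
import pickle
for n in('top','side'):
    d=grab(n,n+'0'); pickle.dump(d,open(n+'0.pkl','wb'))
    R=cv2.Rodrigues(np.array(d['rvec'],float))[0]; print(n,(-R.T@np.array(d['tvec']).ravel()).round(),R.round(2).tolist(),d['fx'])
o=ctrl.get_obs();print(o)
E
```

```text
top [ 398.  -18. 1087.] [[0.01, -1.0, -0.02], [-0.99, -0.0, -0.17], [0.17, 0.02, -0.99]] 453.2391307872422
side [ 394. -872.  867.] [[0.98, -0.21, -0.0], [-0.14, -0.65, -0.75], [0.15, 0.73, -0.66]] 457.0394219719542
{'t': 0.1, 'qpos': array([ 1.18500288e+00,  4.23777903e-01,  1.63060162e+00,  1.73180308e-06,
        1.08865740e+00, -1.90354726e-02]), 'qvel': array([ 0.0004997 , -0.0019617 ,  0.00051372, -0.00125448, -0.00028468,
       -0.00036615]), 'joint_torque': array([ 1.85408094e-04, -5.45620000e+01, -2.74325144e+01,  6.45672041e-02,
        1.88032648e-02, -1.63765969e-05]), 'ee_pos': array([223.93083644, 582.98080106, 240.97571714]), 'orientation': array([-5.72826534e-01, -3.08863005e+00,  2.22164209e-03]), 'ft_force': array([-0.35076074,  0.21772077,  0.32261422]), 'moment': array([0.0366917 , 0.04830311, 0.00974457]), 'grasp_force': 0.0, 'width': 88.0252541045868}
```

View pics/top0.png

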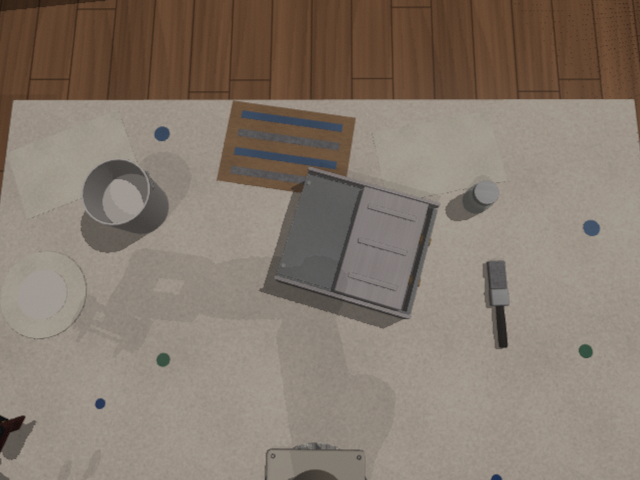

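View pics/side0.png

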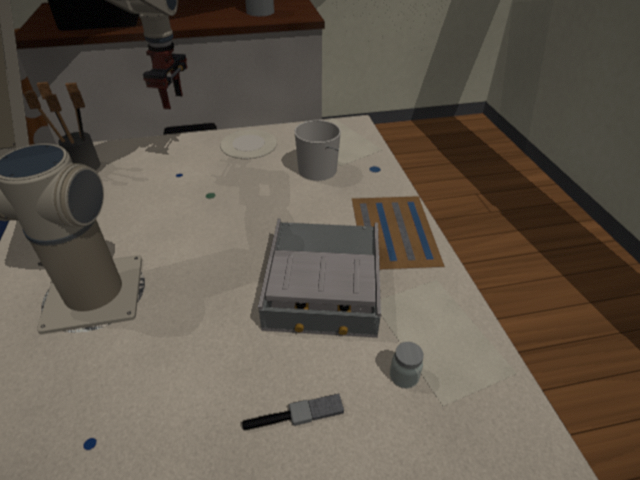

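The top view shows the box around (360,245), turned clockwise. The cover spans about x 340–430 and is a little open. The jar is at (482,196), the brush at (500,300) and the tub at (120,195). The side view shows the right wall at about (265–380, 305–330). I'll enlarge the box to get its corners.

Run:
```python
from h import *
import pickle
d=pickle.load(open('top0.pkl','rb'));f=d['frame'][155:335,255:455]
f=cv2.resize(f,None,fx=4,fy=3.3,interpolation=cv2.INTER_CUBIC)
f=cv2.resize(d['frame'][160:325,255:450],None,fx=3.6,fy=3.6,interpolation=cv2.INTER_CUBIC)
f=cv2.convertScaleAbs(f,alpha=1.6)
cv2.imwrite('pics/c0.png',f);print(f.shape)
```

```text
(594, 702, 3)
```

View pics/c0.png

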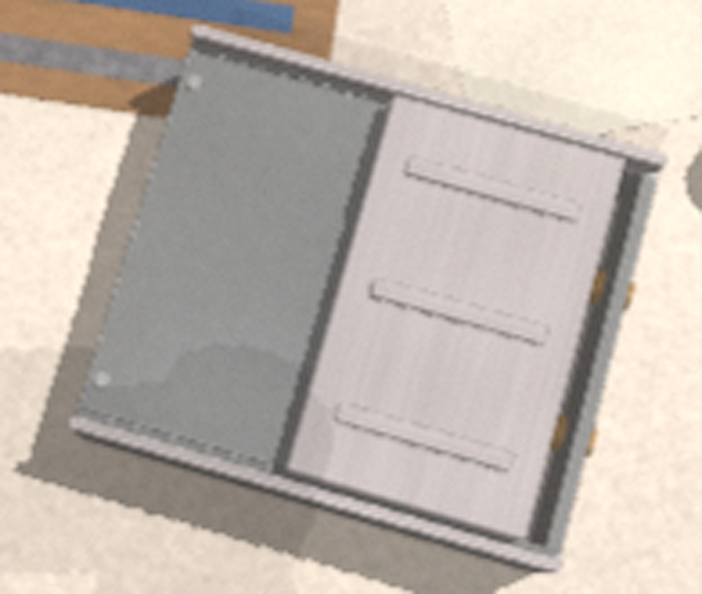

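The crop shows these points, in crop pixels:
- **Rail ends (z = 88):** far-left (195,28), far-right (664,157), near-left (71,425), near-right (557,566).
- **Cover right top edge (z = 97):** (626,160) to (529,540).
- **Pipe stubs:** (629,294) and (590,442).

Run:
```python
from h import *
import pickle
d=pickle.load(open('top0.pkl','rb'))
g=lambda p,z:ray(d,p[0]/3.6+255,p[1]/3.6+160,z)
FL,FR,NL,NR=[g(p,88) for p in[(195,26),(664,157),(71,423),(557,568)]]
print([x.round(1) for x in(FL,FR,NL,NR)])
for a,b in((FL,FR),(NL,NR),(FL,NL),(FR,NR)):print(np.linalg.norm(a-b).round(1),np.degrees(np.arctan2(*(b-a)[[1,0]])).round(2))
c=(FL+FR+NL+NR)/4
v=(FL+NL-FR-NR)[:2]; th=np.arctan2(-v[0],v[1]);
v2=(FL+FR-NL-NR)[:2];th2=np.arctan2(v2[1],v2[0]);print('th',np.degrees([th,th2]),c)
t=(th+th2)/2;ex=np.array([np.cos(t),np.sin(t)]);ey=np.array([-ex[1],ex[0]])
for n,p,z in[('covF',(626,160),97),('covN',(529,540),97),('covL',(392,95),97),('stubF',(629,294),26),('stubN',(590,442),26)]:
    w=g(p,z)[:2]; print(n,w.round(1),((w-c[:2])@ex).round(1),((w-c[:2])@ey).round(1))
for n,p in[('jar',(485,190)),('brushhi',(497,262)),('brushlo',(504,346))]:
    w=ray(d,*p,85 if n=='jar' else 10)[:2];print(n,w.round(),((w-c[:2])@np.c_[ex,ey]).round())
print('tub',ray(d,117,192,150).round())
# project box right wall outside in side view as a check
s=pickle.load(open('side0.pkl','rb'))
print(proj(s,[[*(c[:2]+x*ex+y*ey),88] for x,y in((-135,-155),(135,-155),(135,155),(-135,155))]).round())
```

```text
[array([741. ,  17.2,  88. ]), array([ 655.8, -277.5,   88. ]), array([486.6,  90.7,  88. ]), array([ 401.4, -204. ,   88. ])]
306.8 -106.12
306.7 -106.13
264.8 163.88
264.8 163.87
th [-16.12496895 -16.12056267] [571.19374723 -93.39794878  88.        ]
covF [ 651.5 -251.7] 121.1 -129.7
covN [ 417.7 -186.1] -121.7 -131.7
covL [ 692.9 -107.1] 120.8 20.6
stubF [ 579.2 -267.3] 56.0 -164.9
stubN [ 482.1 -238.9] -45.2 -164.6
jar [ 689. -382.] [ 193. -245.]
brushhi [ 534. -428.] [  57. -332.]
brushlo [ 340. -433.] [-128. -390.]
tub [663. 429. 150.]
[[258. 306.]
 [381. 313.]
 [378. 222.]
 [277. 218.]]
```

The fit is consistent. The rails measure 307×265 mm against 310×270, and the stubs are at box x = 56 and −45, as given. The box is at (571,−93), turned −16.1°, with the cover at about 0.024. I'll close the jaw, align with the box and move above the right wall.

{"method": "arm_command", "body": {
  "series": [
    {"linear":[0,0,0],"turn":-0.085},
    {"linear":[-0.026,-0.036,0],"turn":0},
    {"linear":[-0.026,-0.036,0],"turn":0},
    {"linear":[-0.026,-0.036,0],"turn":0},
    {"linear":[-0.026,-0.036,0],"turn":0},
    {"linear":[-0.026,-0.036,0],"turn":0},
    {"linear":[-0.026,-0.036,0],"turn":0},
    {"linear":[-0.026,-0.036,0],"turn":0},
    {"linear":[-0.026,-0.036,0],"turn":0},
    {"linear":[-0.026,-0.036,0],"turn":0}
  ],
  "jaw": -1
}}

```text
t: 1.1
ee_pos: [358.8, 205.4, 241.6]
orientation: [-0.44, -3.111, 0.0]
ft_force: [0.6, 0.2, -0.3]
width: 11.4
grasp_force: 0.0
```

{"method": "arm_command", "body": {
  "series": [
    {"linear":[-0.026,-0.036,0],"turn":0},
    {"linear":[-0.026,-0.036,0],"turn":0},
    {"linear":[-0.026,-0.036,0],"turn":0},
    {"linear":[-0.026,-0.036,0],"turn":0},
    {"linear":[-0.026,-0.036,0],"turn":0},
    {"linear":[-0.026,-0.036,0],"turn":0},
    {"linear":[-0.026,-0.036,0],"turn":0},
    {"linear":[-0.026,-0.036,0],"turn":0},
    {"linear":[-0.026,-0.036,0],"turn":0},
    {"linear":[-0.026,-0.036,0],"turn":0}
  ]
}}

```text
t: 2.1
ee_pos: [508.5, -212.8, 241.4]
orientation: [-0.442, -3.11, -0.0]
ft_force: [-0.0, 0.9, -0.1]
width: 0.7
grasp_force: 0.0
```

{"method": "arm_command", "body": {
  "series": [
    {"linear":[-0.026,-0.036,0],"turn":0},
    {"linear":[0,0,0],"turn":0},
    {"linear":[0,0,0],"turn":0}
  ]
}}

```text
t: 2.4
ee_pos: [522.8, -253.1, 240.9]
orientation: [-0.444, -3.109, -0.001]
ft_force: [-0.1, 0.2, -0.1]
width: 0.6
grasp_force: 0.0
```

```bash
cat >> h.py <<'E'
C=np.array([571.2,-93.4]);T=np.radians(-16.12);EX=np.array([np.cos(T),np.sin(T)]);EY=np.array([-EX[1],EX[0]])
def where():
    o=ctrl.get_obs();p=o['ee_pos'];q=p[:2]-C;Rt=cv2.Rodrigues(o['orientation'])[0]
    print('t',o['t'],'box xy',(q@EX).round(1),(q@EY).round(1),'z',p[2].round(1),'tooly ang rel ey',np.degrees(np.arctan2(EX@Rt[:2,1],EY@Rt[:2,1])).round(1),'F',o['ft_force'].round(1),'w',round(o['width'],1),'q6',o['qpos'][5].round(2))
E
python3 -c "
from h import *
where()"
```

```text
t 2.4 box xy -2.1 -166.9 z 240.9 tooly ang rel ey 0.1 F [-0.1  0.2 -0.1] w 0.6 q6 -1.76
```

{"method": "arm_command", "body": {
  "series": [
    {"linear":[0,0,0.035],"turn":0},
    {"linear":[0,0,0.035],"turn":0},
    {"linear":[0,0,0.035],"turn":0},
    {"linear":[0,0,0.024],"turn":0},
    {"linear":[0,0,0.01],"turn":0},
    {"linear":[0,0,0],"turn":0}
  ]
}}

```text
t: 3.0
ee_pos: [522.3, -251.2, 101.7]
orientation: [-0.439, -3.108, -0.002]
ft_force: [-0.4, -0.2, -0.3]
width: 0.6
grasp_force: 0.0
```

{"method": "arm_command", "body": {
  "series": [
    {"linear":[0,0.012,0],"turn":0},
    {"linear":[0,0.014,0],"turn":0},
    {"linear":[0,0.014,0],"turn":0},
    {"linear":[0,0.014,0],"turn":0},
    {"linear":[0,0.014,0],"turn":0},
    {"linear":[0,0.014,0],"turn":0},
    {"linear":[0,0.014,0],"turn":0},
    {"linear":[0,0.014,0],"turn":0},
    {"linear":[0,0.014,0],"turn":0},
    {"linear":[0,0.012,0],"turn":0}
  ]
}}

```text
t: 4.0
ee_pos: [561.5, -120.9, 102.6]
orientation: [-0.441, -3.11, -0.0]
ft_force: [-0.9, -2.6, 1.6]
width: 0.7
grasp_force: 1.4
```

{"method": "arm_command", "body": {
  "series": [
    {"linear":[0,0.004,0],"turn":0},
    {"linear":[0,0.004,0],"turn":0},
    {"linear":[0,0.002,0],"turn":0},
    {"linear":[0,0,0],"turn":0}
  ]
}}

```text
t: 4.4
ee_pos: [563.7, -112.3, 102.4]
orientation: [-0.442, -3.11, -0.001]
ft_force: [-0.4, -0.5, 0.4]
width: 0.6
grasp_force: 0.0
```

```bash
python3 -c "
from h import *
where()"
```

```text
t 4.4 box xy -2.0 -20.3 z 102.4 tooly ang rel ey 0.0 F [-0.4 -0.5  0.4] w 0.6 q6 -1.51
```

Not at the stop yet, so I'll push on until the force rises.

{"method": "arm_command", "body": {
  "series": [
    {"linear":[0,0.003,0],"turn":0},
    {"linear":[0,0.002,0],"turn":0},
    {"linear":[0,0.001,0],"turn":0},
    {"linear":[0,0,0],"turn":0}
  ]
}}

```text
t: 4.8
ee_pos: [565.4, -106.6, 102.5]
orientation: [-0.441, -3.11, -0.0]
ft_force: [-0.7, -1.0, 0.1]
width: 0.4
grasp_force: 0.6
```

{"method": "arm_command", "body": {
  "series": [
    {"linear":[0,0.002,0],"turn":0},
    {"linear":[0,0.002,0],"turn":0},
    {"linear":[0,0,0],"turn":0},
    {"linear":[0,0,0],"turn":0}
  ]
}}

```text
t: 5.2
ee_pos: [566.0, -104.5, 102.5]
orientation: [-0.44, -3.109, 0.004]
ft_force: [-4.2, -10.4, -1.1]
width: 0.8
grasp_force: 6.0
```

An 11 N reaction means the stop is reached. I'll back off, raise, move aside to the right and look.

{"method": "arm_command", "body": {
  "series": [
    {"linear":[0,-0.015,0],"turn":0},
    {"linear":[0,-0.005,-0.04],"turn":0},
    {"linear":[0,0,-0.05],"turn":0},
    {"linear":[0.04,0,-0.03],"turn":0},
    {"linear":[0.05,0,0],"turn":0},
    {"linear":[0.05,0,0],"turn":0},
    {"linear":[0.04,0.0,0],"turn":0},
    {"linear":[0,0,0],"turn":0}
  ]
}}

```text
t: 6.0
ee_pos: [383.2, -70.8, 222.3]
orientation: [-0.441, -3.107, -0.001]
ft_force: [0.2, -0.1, -0.2]
width: 0.6
grasp_force: 0.0
```

Run:
```python
from h import *
import pickle
where()
for n in('top','side'):
    d=grab(n,n+'1');pickle.dump(d,open(n+'1.pkl','wb'))
    a,b,c,e=(330,175,130,140) if n=='top' else (250,210,150,135)
    f=cv2.resize(d['frame'][b:b+e,a:a+c],None,fx=4,fy=4,interpolation=cv2.INTER_CUBIC)
    cv2.imwrite(f'pics/c1{n}.png',cv2.convertScaleAbs(f,alpha=2))
```

```text
t 6.0 box xy -186.8 -30.5 z 222.3 tooly ang rel ey 0.0 F [ 0.2 -0.1 -0.2] w 0.6 q6 -1.5
```

View pics/c1top.png

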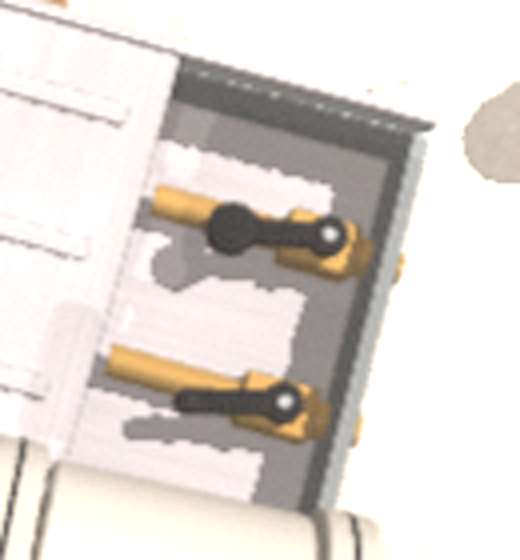

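View pics/c1side.png

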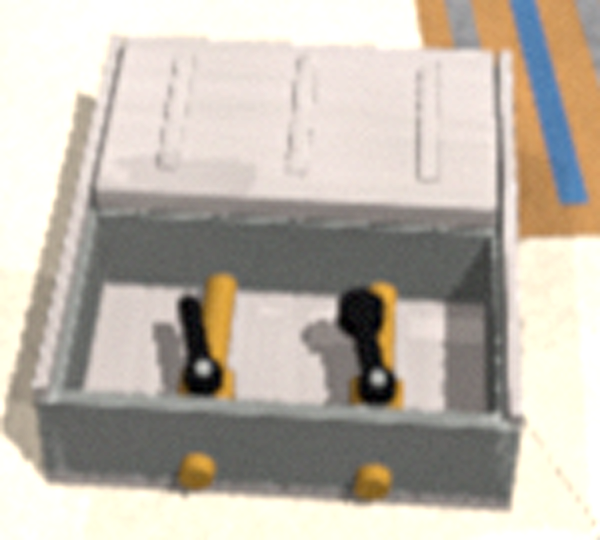

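The disc handle is the far one. In the top crop the disc is at (232,228), its pivot at (329,235), the plain pivot at (286,401) and the plain tip at (182,401). The cover stands wide open, with its edge running from (180,60) to (55,460).

Run:
```python
from h import *
import pickle
for n,o,pts in(('top',(330,175),dict(disc=(232,228,66),piv=(329,235,64),pt=(182,401,62),pp=(286,401,64),cov=(178,70,97))),('side',(250,210),dict(disc=(361,312,66),piv=(376,378,64),pt=(190,302,62),pp=(202,368,64)))):
    d=pickle.load(open(n+'1.pkl','rb'))
    for k,(u,v,z) in pts.items():
        w=ray(d,u/4+o[0],v/4+o[1],z)[:2]-C; print(n,k,(w@EX).round(1),(w@EY).round(1))
```

```text
top disc 41.8 -61.3
top piv 53.9 -115.5
top pt -61.3 -60.4
top pp -45.0 -116.2
top cov 113.7 -6.1
side disc 44.4 -68.6
side piv 54.8 -116.6
side pt -57.3 -64.5
side pp -44.7 -116.5
```

The disc angle is about 0.23 rad. Turning with the handle from the present wrist angle would take joint 6 out of range, so I'll turn a quarter clockwise first. That goes above the point on the far side of the disc.

{"method": "arm_command", "body": {
  "series": [
    {"linear":[-0.038,-0.003,0],"turn":0},
    {"linear":[-0.038,-0.003,0],"turn":0},
    {"linear":[-0.038,-0.003,0],"turn":0},
    {"linear":[-0.038,-0.003,0],"turn":0},
    {"linear":[-0.038,-0.003,0],"turn":0},
    {"linear":[-0.038,-0.003,0],"turn":0},
    {"linear":[-0.04,-0.004,0],"turn":0}
  ]
}}

```text
t: 6.8
ee_pos: [642.8, -169.0, 222.2]
orientation: [0.441, 3.109, 0.0]
ft_force: [0.4, 0.7, -0.6]
width: 0.5
grasp_force: 0.0
```

{"method": "arm_command", "body": {
  "series": [
    {"linear":[0,0,0],"turn":0.149},
    {"linear":[0,0,0],"turn":0.149},
    {"linear":[0,0,0],"turn":0.149},
    {"linear":[0,0,0],"turn":0.149},
    {"linear":[0,0,0],"turn":0.149},
    {"linear":[0,0,0],"turn":0.149},
    {"linear":[0,0,0],"turn":0.149},
    {"linear":[0,0,0],"turn":0.149},
    {"linear":[0,0,0],"turn":0.149},
    {"linear":[0,0,0],"turn":0}
  ]
}}

```text
t: 7.8
ee_pos: [641.2, -168.4, 222.3]
orientation: [2.28, 2.161, 0.001]
ft_force: [-0.5, -0.3, -0.2]
width: 0.4
grasp_force: 0.0
```

```bash
python3 -c "
from h import *
where()"
```

```text
t 7.8 box xy 88.1 -52.6 z 222.3 tooly ang rel ey 76.9 F [-0.5 -0.3 -0.2] w 0.4 q6 -0.22
```

{"method": "arm_command", "body": {
  "series": [
    {"linear":[0,0,0.04],"turn":0},
    {"linear":[0,0,0.04],"turn":0},
    {"linear":[0,0,0.04],"turn":0},
    {"linear":[0,0,0.02],"turn":0},
    {"linear":[0,0,0.01],"turn":0},
    {"linear":[0,0,0],"turn":0}
  ]
}}

```text
t: 8.4
ee_pos: [639.6, -167.9, 71.1]
orientation: [-2.275, -2.164, 0.001]
ft_force: [0.0, 0.7, -0.2]
width: 0.4
grasp_force: 0.0
```

{"method": "arm_command", "body": {
  "series": [
    {"linear":[0.002,-0.007,0],"turn":0},
    {"linear":[0,-0.007,0],"turn":0},
    {"linear":[0,-0.007,0],"turn":0},
    {"linear":[0,0,0],"turn":0}
  ]
}}

```text
t: 8.8
ee_pos: [618.3, -164.7, 73.8]
orientation: [2.278, 2.162, 0.001]
ft_force: [0.3, 0.5, 0.0]
width: 0.2
grasp_force: 0.0
```

{"method": "arm_command", "body": {
  "series": [
    {"linear":[0.003,-0.008,0],"turn":-0.14},
    {"linear":[0.003,-0.008,0],"turn":-0.14},
    {"linear":[0.003,-0.008,0],"turn":-0.14},
    {"linear":[0.003,-0.008,0],"turn":-0.14},
    {"linear":[0,0,0],"turn":0}
  ]
}}

```text
t: 9.3
ee_pos: [585.4, -158.1, 73.4]
orientation: [1.59, 2.709, 0.0]
ft_force: [-0.0, -0.2, 0.5]
width: -0.3
grasp_force: 0.0
```

Run:
```python
from h import *
where()
d=grab('side','s2')
f=cv2.resize(d['frame'][210:345,250:400],None,fx=4,fy=4,interpolation=cv2.INTER_CUBIC)
cv2.imwrite('pics/c2.png',cv2.convertScaleAbs(f,alpha=2))
```

```text
t 9.3 box xy 31.6 -58.2 z 73.4 tooly ang rel ey 44.7 F [-0.  -0.2  0.5] w -0.3 q6 -0.79
```

View pics/c2.png

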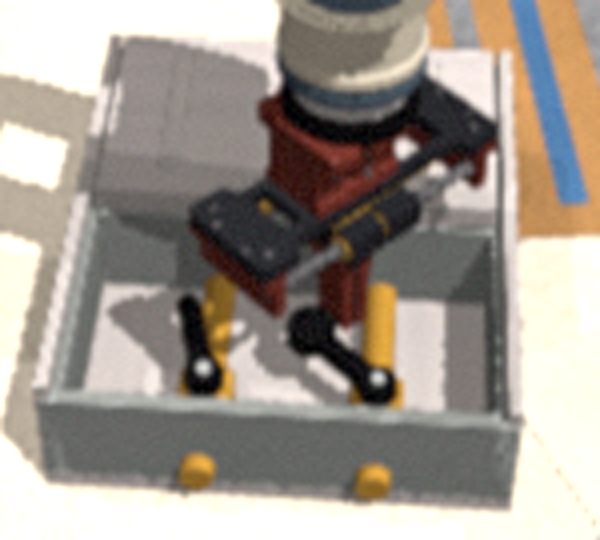

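The handle follows: the disc is now at (313,330), about 0.8 rad, and the plain handle is unmoved at (190,302)–(202,368). I'll continue the arc.

{"method": "arm_command", "body": {
  "series": [
    {"linear":[0.003,-0.008,0],"turn":-0.14},
    {"linear":[0.003,-0.008,0],"turn":-0.14},
    {"linear":[0.003,-0.008,0],"turn":-0.14},
    {"linear":[0.003,-0.008,0],"turn":-0.14},
    {"linear":[0.003,-0.008,0],"turn":-0.14},
    {"linear":[0,0,0],"turn":0}
  ]
}}

```text
t: 9.95
ee_pos: [547.5, -175.8, 72.9]
orientation: [0.571, 3.089, -0.0]
ft_force: [-0.5, -0.4, 0.4]
width: 0.6
grasp_force: 0.0
```

```bash
python3 -c "
from h import *
where()"
```

```text
t 9.95 box xy 0.1 -85.7 z 72.9 tooly ang rel ey 4.8 F [-0.5 -0.4  0.4] w 0.6 q6 -1.54
```

{"method": "arm_command", "body": {
  "series": [
    {"linear":[0.001,-0.004,0],"turn":-0.08},
    {"linear":[0,-0.003,0],"turn":0},
    {"linear":[0,0,0],"turn":0}
  ]
}}

```text
t: 10.25
ee_pos: [544.9, -179.1, 72.8]
orientation: [-0.456, -3.108, -0.006]
ft_force: [3.5, 15.8, 2.9]
width: 0.3
grasp_force: 7.7
```

{"method": "arm_command", "body": {
  "series": [
    {"linear":[0,-0.002,0],"turn":0},
    {"linear":[0,-0.001,0],"turn":0},
    {"linear":[0,0,0],"turn":0}
  ]
}}

```text
t: 10.55
ee_pos: [544.7, -179.6, 72.8]
orientation: [-0.456, -3.108, -0.01]
ft_force: [6.9, 28.3, 4.6]
width: 0.3
grasp_force: 14.6
```

```bash
python3 -c "
from h import *
where()"
```

```text
t 10.55 box xy -1.5 -90.2 z 72.8 tooly ang rel ey 0.6 F [ 6.9 28.3  4.6] w 0.3 q6 -1.63
```

A 28 N reaction means the shut stop is reached. I'll back off, lift, clear and check.

{"method": "arm_command", "body": {
  "series": [
    {"linear":[0,0.008,0],"turn":0},
    {"linear":[0,0.01,0],"turn":0},
    {"linear":[0,0,-0.04],"turn":0},
    {"linear":[0,0,-0.05],"turn":0},
    {"linear":[0,0,-0.05],"turn":0},
    {"linear":[0.045,0,-0.01],"turn":0},
    {"linear":[0.05,0.01,0],"turn":0},
    {"linear":[0.05,0.02,0],"turn":0},
    {"linear":[0.04,0.02,0],"turn":0},
    {"linear":[0,0,0],"turn":0}
  ]
}}

```text
t: 11.55
ee_pos: [383.8, -68.0, 222.1]
orientation: [-0.446, -3.106, -0.0]
ft_force: [0.6, -0.8, -0.4]
width: 0.6
grasp_force: 0.0
```

Run:
```python
from h import *
where()
d=grab('top','t3')
f=cv2.resize(d['frame'][175:315,330:460],None,fx=4,fy=4,interpolation=cv2.INTER_CUBIC)
cv2.imwrite('pics/c3.png',cv2.convertScaleAbs(f,alpha=2))
```

```text
t 11.55 box xy -187.0 -27.6 z 222.1 tooly ang rel ey 0.2 F [ 0.6 -0.8 -0.4] w 0.6 q6 -1.49
```

View pics/c3.png

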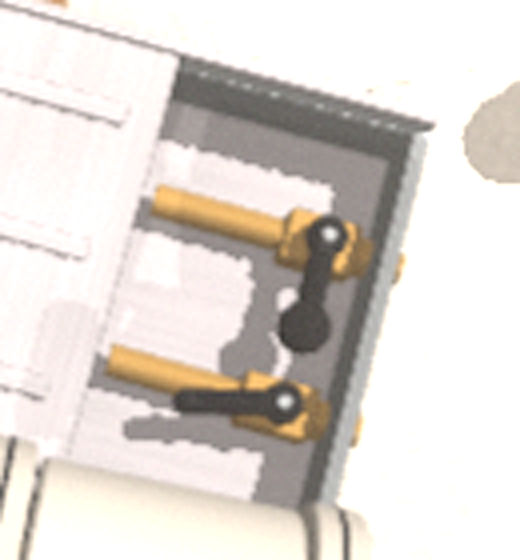

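The disc handle now points straight towards the robot: disc at (304,327), pivot at (329,235), parallel to the right wall. The plain handle is unmoved at (182,401)–(286,401), and the cover is still open.

```bash
python3 -c "
from h import *
print(ctrl.close_job())"
```

```text
the job is handed in; nothing more can be done
None
```

The job is handed in (no verdict came back): the cover is at its left stop, the disc handle is at its shut stop, and the plain handle looks unmoved in the last image; I kept clear of the tub, brush and jar but did not re-measure them.

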